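# Check and set the child-safety latch of the nail chest

## Robot

A 6-joint arm with a two-finger parallel gripper is mounted at the origin on the work surface. World frame = base frame: x ahead of the robot, y to its left, z up, the work surface at z = 0. Lengths are in mm, angles in rad, forces in N, time in s.
With the tool pointing down it reaches from about 300 to 775 mm from the base axis. Payload 14.6 kg.
Tool frame: the origin (TCP) lies midway between the tips of the shut fingers; the grasp point (between the pads) lies 19 mm behind it; z points along the fingers, y is the direction in which the jaws open and shut (so a half turn about z gives the same grasp; the last joint's range is limited). The gripper opens to 94 mm and grips with 3 to 60 N. Pads are 16 mm wide; open, the fingers measure 119 mm over their backs; the gripper's body (75 mm by 177 mm) begins 78 mm behind the grasp point.
Start: joints at [-1.329, 0.3, 1.521, -0, 1.321, -0.067], TCP at [167.147, -523.976, 205.446] pointing down, gripper open.
Joint ranges: [-3.03, 3.03], [-0.79, 2.21], [0.23, 2.52], [-1.04, 4.18], [0, 3.07], [-2.55, 2.55]. Speed limits (rad/s): [2.22, 2.22, 2.57, 3.14, 3.14, 3.14].

## Interface

Orientations are given as [roll, pitch, yaw] about the fixed x, y, z axes, in that order (R = Rz(yaw) Ry(pitch) Rx(roll)).
In Python, from cell import read_state, camera, get_calibration, sign_off gives the robot as it stands.
- The arm moves only by the tool carry_out, never from a script. Its argument "series" is a list of rows, each an object with "delta_pos": the shift along the world's x, y, z in mm, a list of three; "turn": the turn, a rotation vector about the world's x, y, z in rad, a list of three; "hand": the opening, from 0 (shut) to 1 (fully open). A call has 1 to 8 rows; each row is the pose to reach, as a shift and turn from the pose commanded when the call began; what a row does not reach only later rows make up. A row lasts 1/8 s, in which the tool goes at most 62.5 mm and 10.7 degrees, less where a joint would pass 70% of its speed; a pose out of reach is approached as far as the arm can. A call with a gripper value outside its range is refused whole. The fingers move at their own pace and stop on an object; "squeeze" is the grip in N (left out, the last holds). Time passes only in rows, so rows that repeat a pose let the fingers close. It gives the time, the measured TCP pose, the force and the opening at its end, in the units of the state.
- read_state(): the state, without advancing time (a new reading comes with each control period).
- camera(name): name is "scene" or "top" or "wrist"; returns the picture (480x640x3 uint8, red, green, blue); there is no depth.
- get_calibration(name): a dict with "intrinsics" (3x3 intrinsics, pixels), "pose" (4x4, takes a point from camera to world coordinates). Camera axes: x right, y down, z forward; pixel columns grow to the right and rows downward; lengths in mm; the calibration is good to about 2 mm. A picture is of the moment at which its call begins: read the wrist's pose just before it. get_calibration takes no time and is no camera call; for the wrist camera it gives the pose at the moment of the call.
- sign_off(): hands the job in, once; it reports no verdict.
The state is a dict: "clock": time; "joints": joint angles; "qd": joint speeds; "effort": joint torques, N m; "eef_pos": TCP position; "eef_rot": TCP orientation; "wrist_force": force on the tool from outside, world axes, zero at the start; "moment": the same for the moment, N m; "finger_gap": finger opening in mm.
Only numpy, scipy, OpenCV 4.12 (cv2) and the standard library are available. Lean on these libraries where they do the work, as an engineer would, in place of code of your own. Each camera call takes 0.05 s, during which the arm holds its last target.

## Task

Test the child-safety latch on the nail chest before the workshop opens: with the drawer shut, press the red thumb pad down slowly and feel how hard you push when it clicks and the drawer springs out. It must give way at 7 to 10 N; if it does not, adjust it with the black tension dial (clockwise is stiffer) and test it again from shut, until it clicks open within those limits. Then push the drawer in until the latch clicks home and leave it so; never push the pad or the drawer with more than 25 N, and do not disturb the pin board, the nail cup or the hammer.

Things in the scene. Friction and masses are not known exactly. Their poses are not given: they have to be found in the camera images.
- chest: Fixed light-wood nail chest, 160 deep (x) x 220 wide (y) x 105 mm high; origin at the centre of its underside on the table, z up, -x is its front, with the drawers, facing the robot. Steel latch on top along y = 0: hook at x = -122 to -90 mm (up to 18 mm above the top), dial at x = -52, pivot at x = -30, thumb pad at x = +32. The lower drawer is screwed shut.
- thumb_pad: Red thumb pad, 30 x 26 mm, on the lever's rear end, with a ridge 6 mm wide across it; origin on top of the ridge, where to press, 130 mm above the table at rest. It resists at once, the push peaks (the release force) after about 3.5 mm, drops 2 to 3 N, and at about 6.5 mm the drawer springs out with a click. Held down after that it pushes back about 2 N above the release force. Hard stop at 10.5 mm.
- latch (a joint): Latch lever angle, rad: 0 = hook down, at rest; positive as the pad goes down (pad 62 mm from the pivot). The push is nearly level from 0.03 to 0.07 with its peak near 0.05; the hook clears the strike roller at 0.10, hard stop 0.17. When the drawer is pushed in, the roller lifts the hook along a ramp (to about 0.10) and the lever snaps back to 0 as it latches.
- drawer_front: Front of the upper drawer, 214 wide x 57 mm high, with a dark wooden knob 30 mm in diameter standing 34 mm proud at its middle; origin at the centre of the knob's flat end, 78 mm above the table and, drawer shut, 126 mm ahead (-x) of the chest's centre; axes as the chest's. Shut the drawer by pushing the knob's end level along the chest's +x.
- drawer (a joint): How far the upper drawer is out, m: 0 = shut (the latch holds it at 0.0005), 0.040 = sprung fully out; a spring ejects it with 3 to 5 N. Pushed in, its strike roller meets the hook's ramp at about 0.026; the push rises to 7 to 15 N near 0.008 (more with a stiffer latch) and drops near 0.002 as the hook snaps over the roller. Hard stop at -0.003.
- dial_grip (a point): On the upright axis of the round black tension dial (32 mm in diameter, no marks), fixed to the chest, 160 mm above the table. The dial spans 145 to 169 mm above the table, all else near it is below 142 mm. Clockwise from above is stiffer, about 6 N of release force per rad. It turns freely 1.5 rad or more either way, friction 0.45 N m, and stays. Found anywhere from 3 to 17 N.
- pin_board: Bystander: dark walnut board 150 x 150 x 18 mm with a yellow disc and a ring of brass nails standing 12 mm proud; origin at the centre of its underside; lies flat on the table on the chest's +y side.
- nail_cup: Bystander: blue cup of nails, 68 mm in diameter, 62 mm high (nails to 70 mm); origin at the centre of its underside; stands on the chest's -y side.
- tack_hammer: Bystander: small hammer 220 mm long, lying on the table beyond the cup, on the chest's -y side; origin at the middle of its underside, handle towards its own -x.

How it is judged:
By the outcome, as a careful person would: the job done as asked, in the order asked, and still so for the second after the job is handed in, with the robot touching nothing.
It also fails if it takes over 72 s, if anything falls off the work surface, if the arm or the gripper's body presses on something with over 40 N, if the wrist force passes 120 N, or if a joint passes its speed limit or range.

## Working session

There is one attempt and no reset: what is moved stays moved. The work goes in short steps, Python scripts to look and compute and a tool call to move; the robot and the scene stay as the last step left them, time stands still between calls to the robot, and variables do not carry over. Pictures are saved under pics/ and viewed, and the job is handed in when it is done.

Besides the shell and the picture viewer there is one more tool, called after "Call:" by a JSON object that holds its "fn" and its "kwargs". carry_out: Moves the arm, as the interface text tells. Its arguments: {"type":"object","properties":{"series":{"type":"array"},"squeeze":{"type":"number"}},"required":["series"]}

```bash
mkdir -p pics; ls; python3 - <<'E'
from cell import *
import cv2,numpy as np
s=read_state();print(s)
for n in ["scene","top"]:
    c=get_calibration(n);print(n,np.round(c["intrinsics"],1).tolist(),np.round(c["pose"],4).tolist())
    cv2.imwrite(f"pics/{n}0.png",camera(n)[:,:,::-1])
E
```

```text
pics
{'clock': 0.0, 'joints': array([-1.32856239e+00,  3.00436222e-01,  1.52159516e+00, -4.87945292e-06,
        1.32069933e+00, -6.66029463e-02]), 'qd': array([ 0.00080139,  0.00066606, -0.00056191,  0.00096074, -0.00107565,
        0.00149882]), 'effort': array([-1.37742762e-03, -5.31807840e+01, -3.52734876e+01,  7.07960827e-02,
        2.44811102e-02, -9.80494201e-05]), 'eef_pos': array([ 167.10282392, -523.71885818,  204.8995055 ]), 'eef_rot': array([-3.14045680e+00, -7.10266307e-05,  3.08838056e-01]), 'wrist_force': array([0.72565339, 1.48052206, 0.30115124]), 'moment': array([0.00507609, 0.01038285, 0.01687081]), 'finger_gap': 93.90119386555521}
scene [[444.5, 0.0, 316.5], [0.0, 444.5, 236.4], [0.0, 0.0, 1.0]] [[0.872, 0.2658, -0.4111, 905.7825], [0.4893, -0.494, 0.7187, -613.0464], [-0.0121, -0.8279, -0.5608, 618.8548], [0.0, 0.0, 0.0, 1.0]]
top [[457.0, 0.0, 322.5], [0.0, 457.0, 245.4], [0.0, 0.0, 1.0]] [[-0.0142, -0.9907, 0.135, 423.2701], [-0.9997, 0.0112, -0.0227, 11.5736], [0.021, -0.1352, -0.9906, 963.0703], [0.0, 0.0, 0.0, 1.0]]
```

View pics/scene0.png

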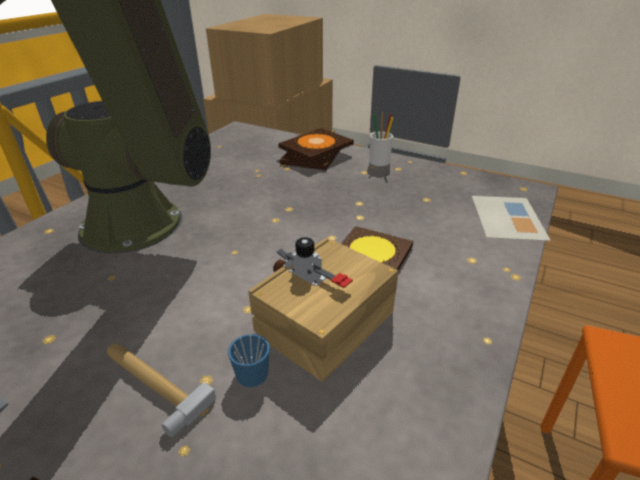

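View pics/top0.png

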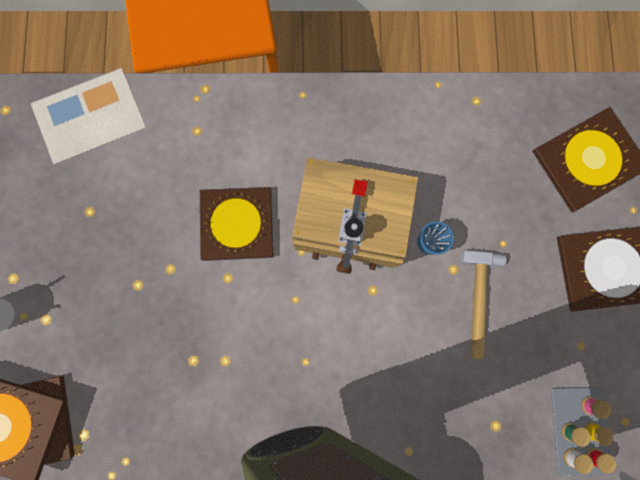

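```bash
python3 - <<'E'
import cv2
a=cv2.imread("pics/top0.png")[145:285,270:470];cv2.imwrite("pics/topc.png",cv2.resize(a,None,fx=4,fy=4,interpolation=cv2.INTER_CUBIC))
a=cv2.imread("pics/scene0.png")[225:385,235:415];cv2.imwrite("pics/scenec.png",cv2.resize(a,None,fx=3.7,fy=3.7,interpolation=cv2.INTER_CUBIC))
E
```

```text
(no output)
```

View pics/topc.png

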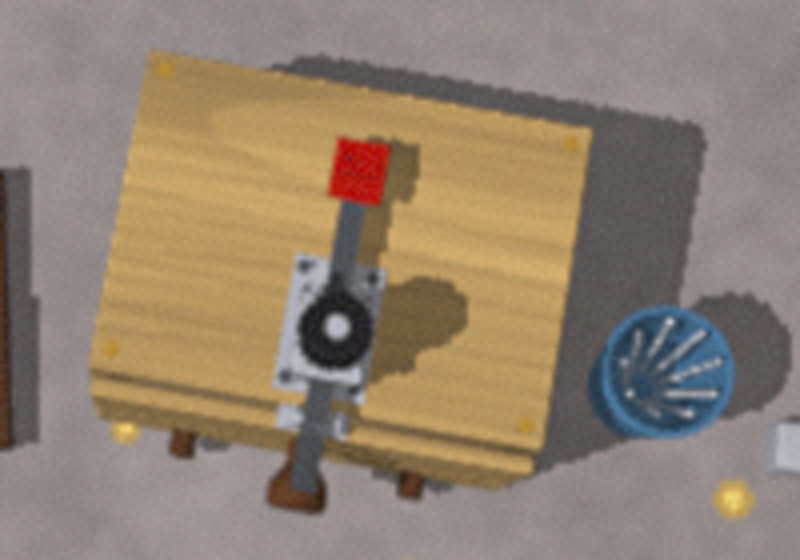

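View pics/scenec.png

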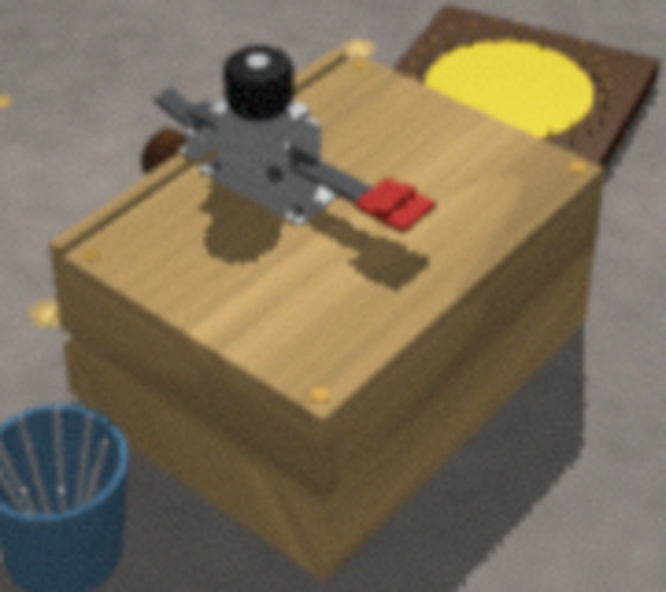

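```bash
cat > h.py <<'E'
import numpy as np,cv2
from cell import *
def pt(n,u,v,z,c=None):
    c=c or get_calibration(n);K=c["intrinsics"];P=np.array(c["pose"])
    d=P[:3,:3]@np.linalg.solve(K,[u,v,1.]);o=P[:3,3]
    return (o+d*(z-o[2])/d[2])
def proj(n,p,c=None):
    c=c or get_calibration(n);P=np.array(c["pose"]);q=P[:3,:3].T@(np.array(p)-P[:3,3]);q=c["intrinsics"]@q;return q[:2]/q[2]
E
python3 - <<'E'
from h import *
T=lambda a,b,z:pt("top",270+a/4-.4,145+b/4-.4,z).round(1)
S=lambda a,b,z:pt("scene",235+a/3.7-.4,225+b/3.7-.4,z).round(1)
C=dict(RL=T(150,52,105),RR=T(591,128,105),FL=T(92,370,105),FR=T(545,450,105))
for k,v in C.items():print(k,v)
print("screws",T(165,68,105),T(572,143,105),T(110,350,105),T(526,426,105))
print("dial",T(337,325,169),"pad",T(360,171,128))
print("scene: dial",S(259,61,169),"pad",S(396,203,129),"RRcorner",S(323,420,105),"RL",S(602,178,105),"screws",S(320,395,105),S(578,167,105),S(90,254,105))
print("cup",T(668,370,62))
import time
E
```

```text
RL [712.9  19.3 105. ]
RR [ 673.1 -194.5  105. ]
FL [556.8  48.3 105. ]
FR [ 516.  -165.9  105. ]
screws [704.8  12.1 105. ] [ 665.7 -184.9  105. ] [566.3  39.7 105. ] [ 527.6 -157.3  105. ]
dial [565.7 -62.6 169. ] pad [646.5 -79.  128. ]
scene: dial [564.7 -59.6 169. ] pad [649.3 -79.9 129. ] RRcorner [ 673.2 -194.3  105. ] RL [717.7  12.1 105. ] screws [ 665.3 -182.5  105. ] [704.   14.7 105. ] [ 527.2 -155.6  105. ]
cup [ 560.3 -238.4   62. ]
```

Call:
{"fn": "carry_out", "kwargs": {"series": [{"delta_pos":[42,40,0],"turn":[0,0,-0.06],"hand":0},{"delta_pos":[84,80,0],"turn":[0,0,-0.12],"hand":0},{"delta_pos":[126,120,0],"turn":[0,0,-0.18],"hand":0},{"delta_pos":[170,160,0],"turn":[0,0,-0.24],"hand":0},{"delta_pos":[214,200,0],"turn":[0,0,-0.3],"hand":0},{"delta_pos":[258,240,0],"turn":[0,0,-0.36],"hand":0},{"delta_pos":[302,280,0],"turn":[0,0,-0.43],"hand":0},{"delta_pos":[345,320,0],"turn":[0,0,-0.5],"hand":0}], "squeeze": 20}}

```text
clock: 1.1
eef_pos: [513.3, -202.4, 205.3]
eef_rot: [-3.142, 0.0, -0.193]
wrist_force: [0.0, -1.3, -0.1]
finger_gap: 17.5
```

Call:
{"fn": "carry_out", "kwargs": {"series": [{"delta_pos":[40,37,0],"turn":[0,0,0],"hand":0},{"delta_pos":[80,74,0],"turn":[0,0,0],"hand":0},{"delta_pos":[115,106,-15],"turn":[0,0,0],"hand":0},{"delta_pos":[135,125,-40],"turn":[0,0,0],"hand":0},{"delta_pos":[135,125,-60],"turn":[0,0,0],"hand":0},{"delta_pos":[135,125,-65],"turn":[0,0,0],"hand":0}]}}

```text
clock: 1.85
eef_pos: [646.5, -78.7, 138.6]
eef_rot: [3.142, 0.003, -0.191]
wrist_force: [-0.1, 0.2, 0.5]
finger_gap: 0.6
```

```bash
python3 - <<'E'
from h import *
s=read_state();print(s["eef_pos"],s["joints"])
i=camera("wrist");cv2.imwrite("pics/w1.png",i[:,:,::-1])
b=[]
for k in range(6):
    b.append(read_state()["wrist_force"])
    j=camera("scene" if k%2 else "wrist")
    if k==1: cv2.imwrite("pics/s1.png",cv2.resize(j[190:370,230:420],None,fx=3,fy=3)[:,:,::-1])
print(np.round(b,2)); 
E
```

```text
[646.51477987 -78.67314457 138.63686315] [-1.77313679e-01  5.82955310e-01  1.27523510e+00 -1.33624698e-05
  1.28642205e+00  1.58432851e+00]
[[ 0.15 -0.11 -0.8 ]
 [-1.68  0.23  0.24]
 [ 0.31  0.45 -0.29]
 [-0.29  0.57  0.14]
 [ 0.04 -0.27 -0.59]
 [-0.04  0.09 -0.07]]
```

View pics/s1.png

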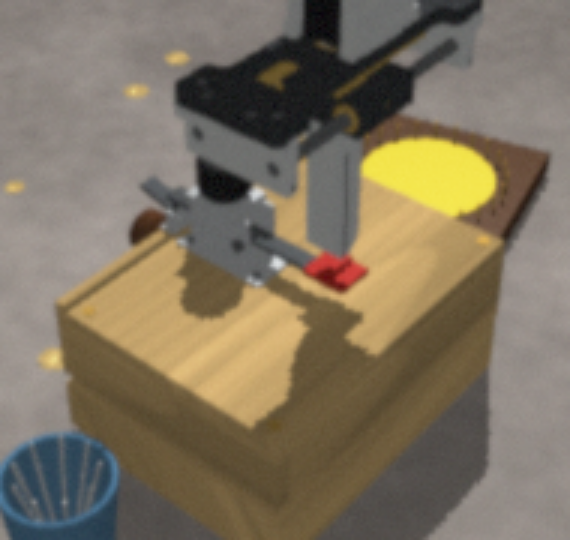

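View pics/w1.png

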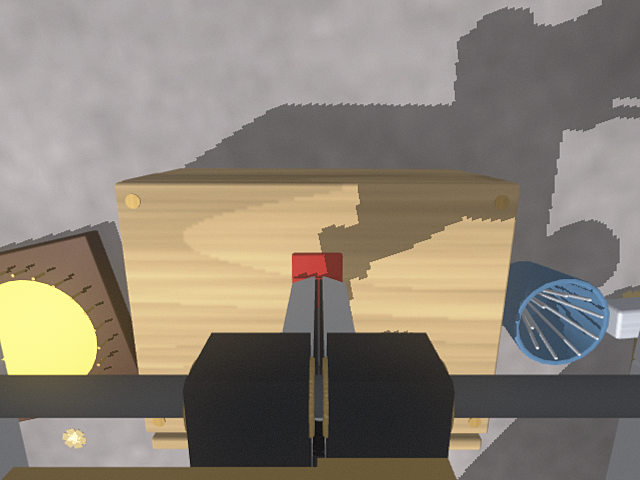

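Call:
{"fn": "carry_out", "kwargs": {"series": [{"delta_pos":[0,0,-5],"turn":[0,0,0],"hand":0},{"delta_pos":[0,0,-8],"turn":[0,0,0],"hand":0},{"delta_pos":[0,0,-9],"turn":[0,0,0],"hand":0},{"delta_pos":[0,0,-9],"turn":[0,0,0],"hand":0}]}}

```text
clock: 2.7
eef_pos: [647.1, -79.0, 131.4]
eef_rot: [-3.142, 0.0, -0.191]
wrist_force: [-0.5, -0.1, 0.1]
finger_gap: 0.4
```

```bash
cat > f.py <<'E'
from h import *
import sys
n=int(sys.argv[1]);F=[];P=[]
for k in range(n):
    camera("scene");s=read_state();F.append(s["wrist_force"]);P.append(s["eef_pos"])
F=np.array(F);print("F",F.mean(0).round(2),"sd",F.std(0).round(2),"P",np.mean(P,0).round(2),s["clock"])
E
python3 f.py 4
```

```text
F [-0.23  0.02  0.08] sd [0.32 0.34 0.41] P [647.18 -78.98 131.52] 2.9
```

Call:
{"fn": "carry_out", "kwargs": {"series": [{"delta_pos":[0,0,-0.5],"turn":[0,0,0],"hand":0},{"delta_pos":[0,0,-1],"turn":[0,0,0],"hand":0},{"delta_pos":[0,0,-1.5],"turn":[0,0,0],"hand":0},{"delta_pos":[0,0,-2],"turn":[0,0,0],"hand":0}]}}

```text
clock: 3.4
eef_pos: [647.2, -79.0, 129.8]
eef_rot: [-3.142, -0.0, -0.191]
wrist_force: [-1.5, 0.1, 3.9]
finger_gap: 0.4
```

Call:
{"fn": "carry_out", "kwargs": {"series": [{"delta_pos":[0,0,-0.4],"turn":[0,0,0],"hand":0},{"delta_pos":[0,0,-0.8],"turn":[0,0,0],"hand":0}]}}

```text
clock: 3.65
eef_pos: [647.3, -79.0, 128.9]
eef_rot: [-3.142, -0.001, -0.191]
wrist_force: [-0.3, -0.3, 4.1]
finger_gap: 0.2
```

Call:
{"fn": "carry_out", "kwargs": {"series": [{"delta_pos":[0,0,-0.4],"turn":[0,0,0],"hand":0},{"delta_pos":[0,0,-0.8],"turn":[0,0,0],"hand":0}]}}

```text
clock: 3.9
eef_pos: [647.4, -79.0, 128.0]
eef_rot: [-3.142, -0.001, -0.191]
wrist_force: [0.9, 0.3, 5.4]
finger_gap: 0.4
```

```bash
python3 f.py 4
```

```text
F [ 1.5  -0.49  4.51] sd [0.29 0.45 0.25] P [647.33 -79.03 127.95] 4.1
```

Call:
{"fn": "carry_out", "kwargs": {"series": [{"delta_pos":[0,0,-0.4],"turn":[0,0,0],"hand":0},{"delta_pos":[0,0,-0.8],"turn":[0,0,0],"hand":0}]}}

```text
clock: 4.35
eef_pos: [647.3, -79.0, 127.2]
eef_rot: [-3.142, -0.001, -0.191]
wrist_force: [3.2, -0.1, 4.3]
finger_gap: 0.5
```

```bash
python3 f.py 3
```

```text
F [ 3.51 -0.47  4.13] sd [0.45 0.4  0.52] P [647.3  -78.99 127.1 ] 4.5
```

Call:
{"fn": "carry_out", "kwargs": {"series": [{"delta_pos":[0,0,-0.4],"turn":[0,0,0],"hand":0},{"delta_pos":[0,0,-0.8],"turn":[0,0,0],"hand":0}]}}

```text
clock: 4.75
eef_pos: [647.1, -79.0, 126.1]
eef_rot: [-3.142, 0.0, -0.191]
wrist_force: [2.5, -0.4, 3.4]
finger_gap: 0.4
```

```bash
python3 f.py 3
```

```text
F [1.43 0.04 2.99] sd [0.78 0.21 0.64] P [646.94 -78.93 125.97] 4.9
```

Call:
{"fn": "carry_out", "kwargs": {"series": [{"delta_pos":[0,0,-0.4],"turn":[0,0,0],"hand":0},{"delta_pos":[0,0,-0.8],"turn":[0,0,0],"hand":0},{"delta_pos":[0,0,-1.2],"turn":[0,0,0],"hand":0},{"delta_pos":[0,0,-1.6],"turn":[0,0,0],"hand":0}]}}

```text
clock: 5.4
eef_pos: [646.8, -78.9, 124.8]
eef_rot: [3.142, 0.001, -0.191]
wrist_force: [-2.6, 1.5, 5.5]
finger_gap: 0.2
```

```bash
python3 f.py 2
```

```text
F [-3.01  0.54  5.04] sd [0.41 0.24 0.13] P [646.85 -78.9  124.82] 5.5
```

Call:
{"fn": "carry_out", "kwargs": {"series": [{"delta_pos":[0,0,-0.6],"turn":[0,0,0],"hand":0},{"delta_pos":[0,0,-1.2],"turn":[0,0,0],"hand":0},{"delta_pos":[0,0,-1.8],"turn":[0,0,0],"hand":0},{"delta_pos":[0,0,-2.4],"turn":[0,0,0],"hand":0}]}}

```text
clock: 6.0
eef_pos: [646.9, -78.9, 122.7]
eef_rot: [3.142, 0.0, -0.191]
wrist_force: [-2.4, 1.1, 7.1]
finger_gap: 0.4
```

```bash
python3 f.py 2; python3 - <<'E'
from h import *
j=camera("scene");cv2.imwrite("pics/s2.png",cv2.resize(j[190:370,230:420],None,fx=3,fy=3)[:,:,::-1])
j=camera("top");cv2.imwrite("pics/t2.png",cv2.resize(j[140:300,260:450],None,fx=3,fy=3)[:,:,::-1])
E
```

```text
F [-2.87  1.12  7.41] sd [0.16 0.12 0.16] P [646.93 -78.94 122.59] 6.1
```

View pics/s2.png

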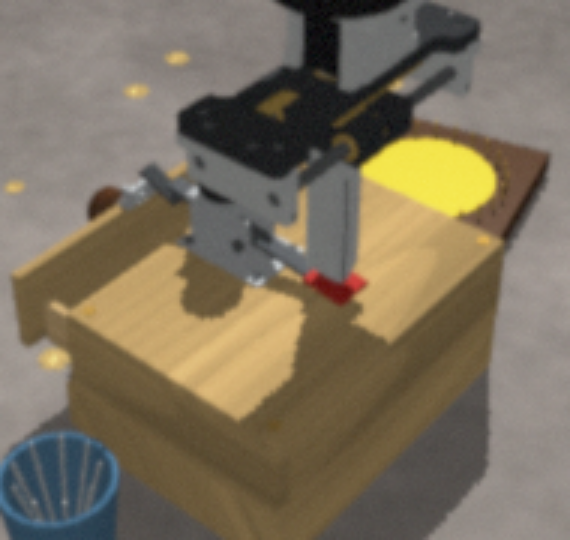

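View pics/t2.png

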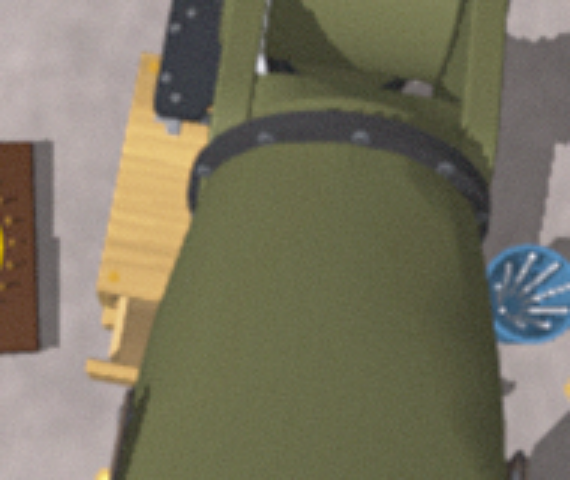

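Call:
{"fn": "carry_out", "kwargs": {"series": [{"delta_pos":[0,0,25],"turn":[0,0,0],"hand":0},{"delta_pos":[0,0,66],"turn":[0,0,0.1],"hand":0.3},{"delta_pos":[-40,8,68],"turn":[0,0,0.2],"hand":0.7},{"delta_pos":[-82.2,16.2,68],"turn":[0,0,0.35],"hand":0.7},{"delta_pos":[-82.2,16.2,68],"turn":[0,0,0.4],"hand":0.7},{"delta_pos":[-82.2,16.2,68],"turn":[0,0,0.4],"hand":0.7}]}}

```text
clock: 6.95
eef_pos: [564.7, -62.7, 190.3]
eef_rot: [-3.141, 0.0, 0.208]
wrist_force: [0.0, 0.7, -0.7]
finger_gap: 47.3
```

```bash
python3 - <<'E'
from h import *
s=read_state();print(s["eef_pos"],s["eef_rot"],s["joints"][5],s["finger_gap"],s["wrist_force"])
c=get_calibration("wrist")
i=camera("wrist").copy();print(proj("wrist",[565,-62.8,169],c))
cv2.imwrite("pics/w3.png",i[:,:,::-1])
j=camera("scene");cv2.imwrite("pics/s3.png",cv2.resize(j[190:370,230:420],None,fx=3,fy=3)[:,:,::-1])
E
```

```text
[564.73128548 -62.70199969 190.30818248] [-3.14148796e+00  1.60890205e-04  2.08365944e-01] 1.1873673178032609 47.291742830651614 [ 0.00566498  0.7389243  -0.74159513]
[318.3604452  278.47745303]
```

View pics/w3.png

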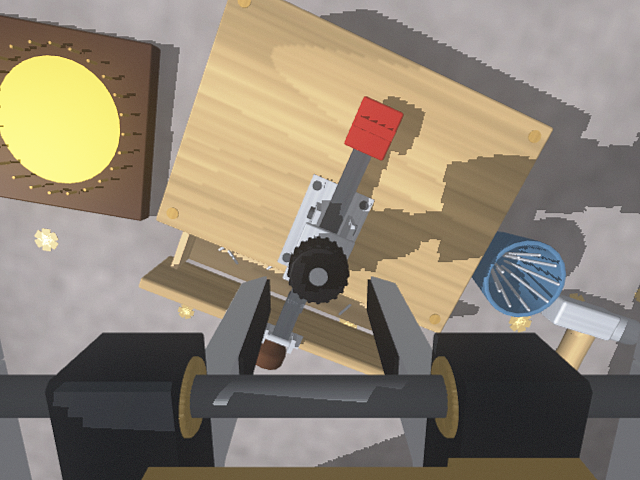

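View pics/s3.png

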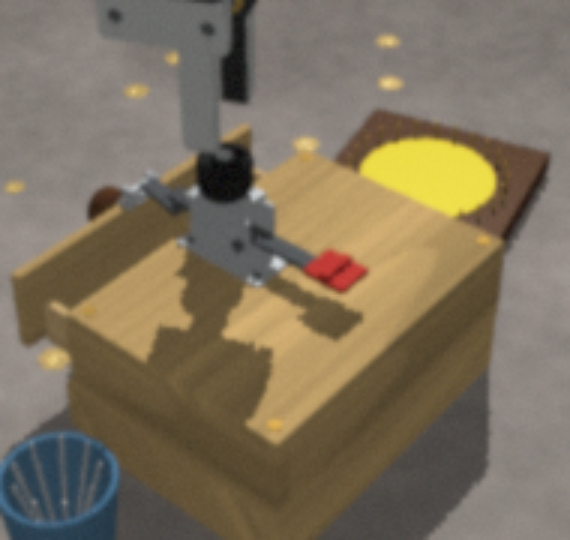

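Call:
{"fn": "carry_out", "kwargs": {"series": [{"delta_pos":[0,0,-20],"turn":[0,0,0],"hand":0.7},{"delta_pos":[0,0,-38],"turn":[0,0,0],"hand":0.7},{"delta_pos":[0,0,-46],"turn":[0,0,0],"hand":0.7},{"delta_pos":[0,0,-46],"turn":[0,0,0],"hand":0.7},{"delta_pos":[0,0,-46],"turn":[0,0,0],"hand":0.2},{"delta_pos":[0,0,-46],"turn":[0,0,0],"hand":0.0},{"delta_pos":[0,0,-46],"turn":[0,0,0],"hand":0.0},{"delta_pos":[0,0,-46],"turn":[0,0,0],"hand":0.0}], "squeeze": 55}}

```text
clock: 8.05
eef_pos: [564.9, -62.5, 144.5]
eef_rot: [-3.141, -0.0, 0.209]
wrist_force: [-0.3, -0.4, 2.2]
finger_gap: 30.9
```

```bash
python3 - <<'E'
from h import *
s=read_state();print(s["eef_pos"],s["eef_rot"],s["joints"][5],s["finger_gap"],s["wrist_force"],s["moment"])
E
```

```text
[564.94660545 -62.52414368 144.45726385] [-3.14112115e+00 -2.53544921e-04  2.08765930e-01] 1.1869133174556437 30.89641261003665 [-0.33744774 -0.43937561  2.24395441] [-0.23325725  0.12638586 -0.02517868]
```

Gripped (30.9 mm ≈ 32 mm dial). Turn clockwise 0.6 rad (+3.6 N).

Call:
{"fn": "carry_out", "kwargs": {"series": [{"delta_pos":[0,0,0],"turn":[0,0,-0.1],"hand":0},{"delta_pos":[0,0,0],"turn":[0,0,-0.22],"hand":0},{"delta_pos":[0,0,0],"turn":[0,0,-0.34],"hand":0},{"delta_pos":[0,0,0],"turn":[0,0,-0.46],"hand":0},{"delta_pos":[0,0,0],"turn":[0,0,-0.56],"hand":0},{"delta_pos":[0,0,0],"turn":[0,0,-0.6],"hand":0},{"delta_pos":[0,0,0],"turn":[0,0,-0.6],"hand":0}]}}

```text
clock: 8.93
eef_pos: [565.0, -61.6, 144.5]
eef_rot: [-3.14, 0.0, -0.391]
wrist_force: [0.3, 8.1, 2.9]
finger_gap: 31.0
```

```bash
python3 - <<'E'
from h import *
for k in range(3):
    s=read_state();print(s["eef_pos"],s["eef_rot"],s["joints"][5],s["finger_gap"],s["wrist_force"],s["moment"]);camera("wrist")
E
```

```text
[565.03147633 -61.63203623 144.45317646] [-3.14006470e+00  4.11894948e-04 -3.90738081e-01] 1.7870929570485417 30.980446090651782 [0.33733802 8.12532594 2.94202229] [1.48117173 0.0794032  0.33707892]
[565.04662532 -61.64152402 144.49037355] [-3.14002733e+00  3.36083395e-04 -3.90349972e-01] 1.786675663812922 31.290466000088884 [-0.33931331  7.21150232  2.31614261] [1.44615903 0.05268865 0.36497576]
[565.03212921 -61.66460405 144.46591457] [-3.14004957e+00  4.11735420e-04 -3.90247133e-01] 1.7865330871389251 31.195410888605345 [-0.51783151  7.29576891  1.98855656] [1.45848436 0.09071455 0.31674717]
```

Call:
{"fn": "carry_out", "kwargs": {"series": [{"delta_pos":[0,0,0],"turn":[0,0,-0.6],"hand":0.6},{"delta_pos":[0,0,0],"turn":[0,0,-0.6],"hand":0.6}]}}

```text
clock: 9.32
eef_pos: [565.0, -62.7, 144.3]
eef_rot: [-3.142, -0.0, -0.772]
wrist_force: [0.3, 0.8, 0.7]
finger_gap: 48.1
```

My turn there was relative to the new start pose, so the hand turned about 0.38 rad while it was opening. The dial may have moved a little beyond 0.6 rad, and the retest will show by how much.

Call:
{"fn": "carry_out", "kwargs": {"series": [{"delta_pos":[0,0,20],"turn":[0,0,0],"hand":0.6},{"delta_pos":[0,0,45],"turn":[0,0,0.05],"hand":0.4},{"delta_pos":[-35,7,48],"turn":[0,0,0.2],"hand":0},{"delta_pos":[-75,15,48],"turn":[0,0,0.35],"hand":0},{"delta_pos":[-115,23,48],"turn":[0,0,0.5],"hand":0},{"delta_pos":[-145,28.4,48],"turn":[0,0,0.577],"hand":0},{"delta_pos":[-145,28.4,20],"turn":[0,0,0.577],"hand":0},{"delta_pos":[-145,28.4,0],"turn":[0,0,0.577],"hand":0}], "squeeze": 20}}

```text
clock: 10.32
eef_pos: [419.7, -34.3, 143.8]
eef_rot: [3.142, -0.001, -0.189]
wrist_force: [0.5, -0.4, -0.6]
finger_gap: 0.7
```

Call:
{"fn": "carry_out", "kwargs": {"series": [{"delta_pos":[0,0,-40],"turn":[0,0,0],"hand":0},{"delta_pos":[0,0,-72],"turn":[0,0,0],"hand":0},{"delta_pos":[0,0,-72],"turn":[0,0,0],"hand":0}]}}

```text
clock: 10.7
eef_pos: [418.9, -34.2, 71.0]
eef_rot: [3.141, 0.004, -0.189]
wrist_force: [-0.1, 0.2, 0.2]
finger_gap: 0.4
```

```bash
python3 f.py 3; python3 - <<'E'
from h import *
s=read_state();print(s["eef_pos"],s["eef_rot"],s["joints"][5],s["finger_gap"],s["wrist_force"])
cv2.imwrite("pics/w4.png",camera("wrist")[:,:,::-1])
j=camera("scene");cv2.imwrite("pics/s4.png",cv2.resize(j[170:350,210:400],None,fx=3,fy=3)[:,:,::-1])
E
```

```text
F [ 0.04 -0.44 -0.51] sd [0.21 0.12 0.11] P [420.33 -34.44  73.1 ] 10.85
[420.6828427  -34.49702358  73.5718775 ] [-3.14155333e+00 -1.83062791e-03 -1.89173891e-01] 1.5913290683067896 0.646049400225517 [ 0.23401759 -0.27746937 -0.39041288]
```

View pics/w4.png

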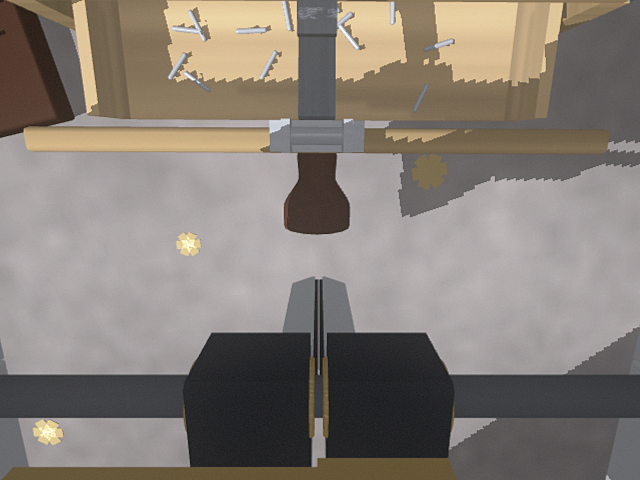

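View pics/s4.png

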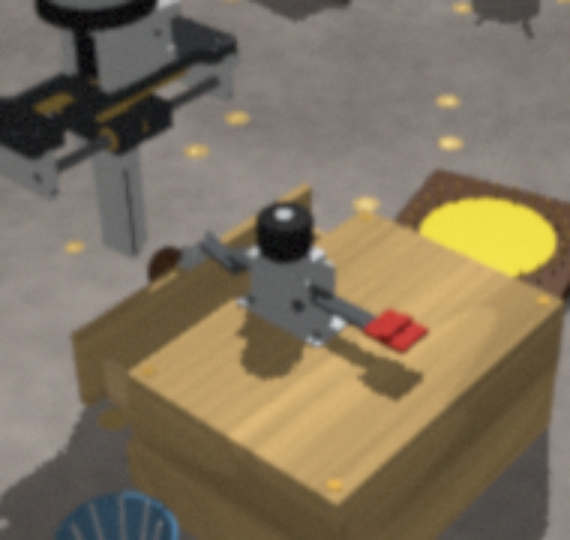

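Call:
{"fn": "carry_out", "kwargs": {"series": [{"delta_pos":[9.8,-1.9,0],"turn":[0,0,0],"hand":0},{"delta_pos":[17.7,-3.5,0],"turn":[0,0,0],"hand":0},{"delta_pos":[21.6,-4.2,0],"turn":[0,0,0],"hand":0},{"delta_pos":[24.5,-4.8,0],"turn":[0,0,0],"hand":0},{"delta_pos":[27.5,-5.4,0],"turn":[0,0,0],"hand":0},{"delta_pos":[30.4,-6.0,0],"turn":[0,0,0],"hand":0},{"delta_pos":[33.4,-6.5,0],"turn":[0,0,0],"hand":0},{"delta_pos":[36.3,-7.1,0],"turn":[0,0,0],"hand":0}]}}

```text
clock: 11.95
eef_pos: [456.2, -41.5, 72.1]
eef_rot: [3.142, 0.001, -0.189]
wrist_force: [-6.3, 1.1, 3.2]
finger_gap: 0.2
```

Call:
{"fn": "carry_out", "kwargs": {"series": [{"delta_pos":[2.5,-0.5,0],"turn":[0,0,0],"hand":0},{"delta_pos":[4.9,-1.0,0],"turn":[0,0,0],"hand":0},{"delta_pos":[7.4,-1.4,0],"turn":[0,0,0],"hand":0},{"delta_pos":[9.8,-1.9,0],"turn":[0,0,0],"hand":0},{"delta_pos":[11.8,-2.3,0],"turn":[0,0,0],"hand":0},{"delta_pos":[13.7,-2.7,0],"turn":[0,0,0],"hand":0}]}}

```text
clock: 12.7
eef_pos: [469.3, -44.1, 72.1]
eef_rot: [3.142, 0.002, -0.189]
wrist_force: [-10.1, 0.7, 5.7]
finger_gap: 0.5
```

Call:
{"fn": "carry_out", "kwargs": {"series": [{"delta_pos":[1.5,-0.3,0],"turn":[0,0,0],"hand":0},{"delta_pos":[2.9,-0.6,0],"turn":[0,0,0],"hand":0},{"delta_pos":[4.4,-0.9,0],"turn":[0,0,0],"hand":0},{"delta_pos":[5.9,-1.1,0],"turn":[0,0,0],"hand":0}]}}

```text
clock: 13.2
eef_pos: [475.1, -45.2, 72.1]
eef_rot: [3.141, 0.002, -0.189]
wrist_force: [-12.0, 0.0, 7.3]
finger_gap: 0.6
```

Call:
{"fn": "carry_out", "kwargs": {"series": [{"delta_pos":[1.0,-0.2,0],"turn":[0,0,0],"hand":0},{"delta_pos":[2.0,-0.4,0],"turn":[0,0,0],"hand":0},{"delta_pos":[2.9,-0.6,0],"turn":[0,0,0],"hand":0},{"delta_pos":[3.9,-0.8,0],"turn":[0,0,0],"hand":0}]}}

```text
clock: 13.7
eef_pos: [479.3, -46.1, 72.1]
eef_rot: [3.142, 0.002, -0.189]
wrist_force: [-8.0, 0.4, 3.5]
finger_gap: 0.4
```

Call:
{"fn": "carry_out", "kwargs": {"series": [{"delta_pos":[0.7,-0.1,0],"turn":[0,0,0],"hand":0},{"delta_pos":[1.4,-0.3,0],"turn":[0,0,0],"hand":0},{"delta_pos":[2.0,-0.4,0],"turn":[0,0,0],"hand":0}]}}

```text
clock: 14.08
eef_pos: [482.3, -46.6, 72.4]
eef_rot: [-3.142, -0.001, -0.189]
wrist_force: [-0.6, -0.5, 0.8]
finger_gap: 0.9
```

Call:
{"fn": "carry_out", "kwargs": {"series": [{"delta_pos":[0.7,-0.1,0],"turn":[0,0,0],"hand":0},{"delta_pos":[1.4,-0.3,0],"turn":[0,0,0],"hand":0}]}}

```text
clock: 14.32
eef_pos: [483.4, -46.8, 72.3]
eef_rot: [-3.142, -0.001, -0.189]
wrist_force: [0.1, 0.4, 0.5]
finger_gap: 0.5
```

```bash
python3 - <<'E'
from h import *
cv2.imwrite("pics/w5.png",camera("wrist")[:,:,::-1])
j=camera("scene");cv2.imwrite("pics/s5.png",cv2.resize(j[190:370,210:400],None,fx=3,fy=3)[:,:,::-1])
E
```

```text
(no output)
```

View pics/w5.png

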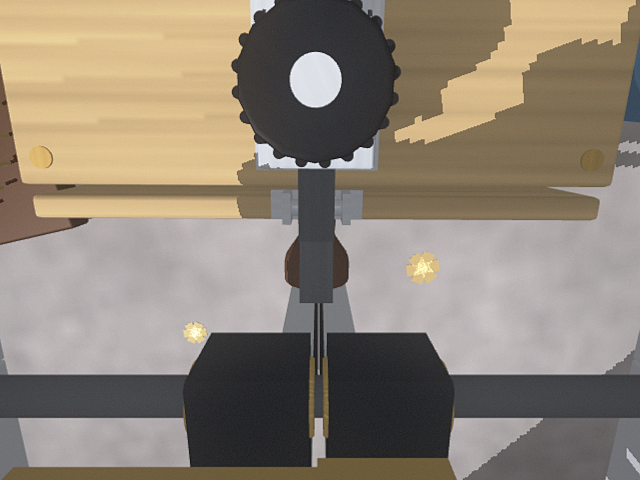

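View pics/s5.png

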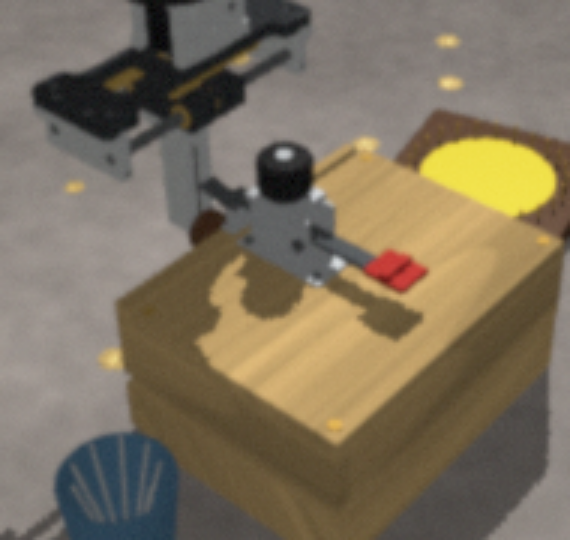

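Call:
{"fn": "carry_out", "kwargs": {"series": [{"delta_pos":[-29,6,0],"turn":[0,0,0],"hand":0},{"delta_pos":[-29,6,50],"turn":[0,0,0],"hand":0},{"delta_pos":[-29,6,105],"turn":[0,0,0],"hand":0},{"delta_pos":[0,0,122],"turn":[0,0,0],"hand":0},{"delta_pos":[50,-10,122],"turn":[0,0,0],"hand":0},{"delta_pos":[105,-20,122],"turn":[0,0,0],"hand":0},{"delta_pos":[155,-30,122],"turn":[0,0,0],"hand":0},{"delta_pos":[164,-32.2,95],"turn":[0,0,0],"hand":0}]}}

```text
clock: 15.42
eef_pos: [649.8, -79.6, 167.5]
eef_rot: [-3.142, -0.003, -0.189]
wrist_force: [0.4, 0.2, -1.2]
finger_gap: 0.5
```

Call:
{"fn": "carry_out", "kwargs": {"series": [{"delta_pos":[0,0,-20],"turn":[0,0,0],"hand":0},{"delta_pos":[0,0,-33],"turn":[0,0,0],"hand":0},{"delta_pos":[0,0,-36],"turn":[0,0,0],"hand":0},{"delta_pos":[0,0,-36],"turn":[0,0,0],"hand":0}]}}

```text
clock: 15.92
eef_pos: [647.3, -79.0, 132.0]
eef_rot: [-3.142, -0.001, -0.189]
wrist_force: [0.5, 0.9, 0.1]
finger_gap: 0.3
```

```bash
python3 f.py 6; python3 - <<'E'
from h import *
j=camera("scene");cv2.imwrite("pics/s6.png",cv2.resize(j[190:370,230:420],None,fx=3,fy=3)[:,:,::-1])
E
```

```text
F [ 0.25 -0.09 -0.22] sd [0.35 0.21 0.44] P [647.38 -79.01 132.05] 16.225
```

View pics/s6.png

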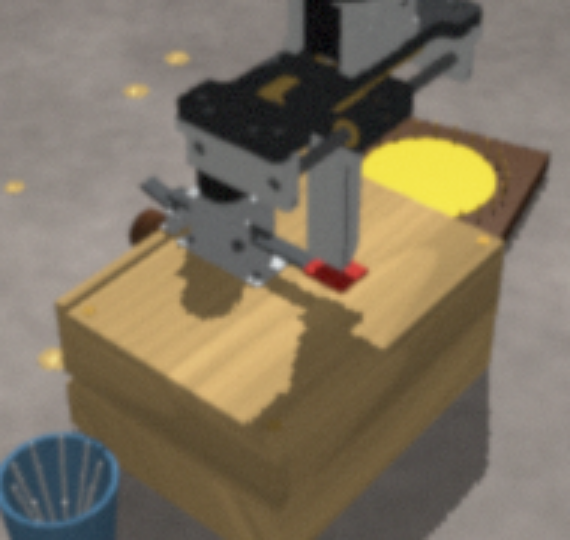

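Call:
{"fn": "carry_out", "kwargs": {"series": [{"delta_pos":[0,0,-0.6],"turn":[0,0,0],"hand":0},{"delta_pos":[0,0,-1.2],"turn":[0,0,0],"hand":0},{"delta_pos":[0,0,-1.8],"turn":[0,0,0],"hand":0},{"delta_pos":[0,0,-2.3],"turn":[0,0,0],"hand":0},{"delta_pos":[0,0,-2.8],"turn":[0,0,0],"hand":0}]}}

```text
clock: 16.9
eef_pos: [647.4, -79.0, 129.3]
eef_rot: [-3.142, -0.001, -0.189]
wrist_force: [-2.3, -0.5, 7.0]
finger_gap: 0.5
```

```bash
python3 f.py 5
```

```text
F [-2.41  0.75  6.69] sd [0.26 0.23 0.4 ] P [647.35 -79.01 129.27] 17.15
```

Call:
{"fn": "carry_out", "kwargs": {"series": [{"delta_pos":[0,0,-0.3],"turn":[0,0,0],"hand":0},{"delta_pos":[0,0,-0.6],"turn":[0,0,0],"hand":0}]}}

```text
clock: 17.4
eef_pos: [647.4, -79.0, 128.8]
eef_rot: [3.142, -0.001, -0.189]
wrist_force: [-2.2, 0.8, 7.6]
finger_gap: 0.3
```

```bash
python3 f.py 5
```

```text
F [-2.53  0.29  7.06] sd [0.43 0.28 0.07] P [647.41 -79.01 128.76] 17.65
```

Call:
{"fn": "carry_out", "kwargs": {"series": [{"delta_pos":[0,0,-0.3],"turn":[0,0,0],"hand":0},{"delta_pos":[0,0,-0.6],"turn":[0,0,0],"hand":0}]}}

```text
clock: 17.9
eef_pos: [647.5, -79.0, 128.3]
eef_rot: [-3.142, -0.001, -0.189]
wrist_force: [-1.2, 1.0, 9.2]
finger_gap: 0.7
```

```bash
python3 f.py 5
```

```text
F [-2.39  0.14  7.43] sd [0.66 0.68 0.68] P [647.47 -79.03 128.24] 18.15
```

Call:
{"fn": "carry_out", "kwargs": {"series": [{"delta_pos":[0,0,-0.2],"turn":[0,0,0],"hand":0},{"delta_pos":[0,0,-0.4],"turn":[0,0,0],"hand":0}]}}

```text
clock: 18.4
eef_pos: [647.5, -79.0, 127.9]
eef_rot: [3.142, -0.002, -0.189]
wrist_force: [-2.0, 0.5, 8.5]
finger_gap: 0.4
```

```bash
python3 f.py 8
```

```text
F [-1.88  0.49  7.59] sd [0.85 0.52 0.34] P [647.49 -79.03 127.88] 18.8
```

Call:
{"fn": "carry_out", "kwargs": {"series": [{"delta_pos":[0,0,-0.2],"turn":[0,0,0],"hand":0},{"delta_pos":[0,0,-0.4],"turn":[0,0,0],"hand":0}]}}

```text
clock: 19.05
eef_pos: [647.5, -79.0, 127.5]
eef_rot: [-3.142, -0.002, -0.189]
wrist_force: [-1.7, -0.2, 7.9]
finger_gap: 0.5
```

```bash
python3 f.py 8
```

```text
F [-1.74  0.17  7.87] sd [0.28 0.38 0.45] P [647.52 -79.04 127.5 ] 19.45
```

Call:
{"fn": "carry_out", "kwargs": {"series": [{"delta_pos":[0,0,-0.2],"turn":[0,0,0],"hand":0},{"delta_pos":[0,0,-0.4],"turn":[0,0,0],"hand":0}]}}

```text
clock: 19.7
eef_pos: [647.5, -79.0, 127.1]
eef_rot: [3.142, -0.002, -0.189]
wrist_force: [-1.1, -0.5, 7.5]
finger_gap: 0.7
```

```bash
python3 f.py 6
```

```text
F [-1.33  0.05  7.96] sd [0.3  0.38 0.27] P [647.55 -79.06 127.12] 20.0
```

Call:
{"fn": "carry_out", "kwargs": {"series": [{"delta_pos":[0,0,-0.2],"turn":[0,0,0],"hand":0},{"delta_pos":[0,0,-0.4],"turn":[0,0,0],"hand":0}]}}

```text
clock: 20.25
eef_pos: [647.6, -79.0, 126.7]
eef_rot: [-3.142, -0.002, -0.189]
wrist_force: [-1.8, 0.4, 7.9]
finger_gap: 0.3
```

```bash
python3 f.py 6
```

```text
F [-1.22  0.16  7.48] sd [0.32 0.49 0.34] P [647.58 -79.06 126.73] 20.55
```

Call:
{"fn": "carry_out", "kwargs": {"series": [{"delta_pos":[0,0,-0.3],"turn":[0,0,0],"hand":0},{"delta_pos":[0,0,-0.6],"turn":[0,0,0],"hand":0}]}}

```text
clock: 20.8
eef_pos: [647.6, -79.1, 126.1]
eef_rot: [-3.142, -0.002, -0.189]
wrist_force: [-0.5, 0.2, 7.7]
finger_gap: 0.4
```

```bash
python3 f.py 3
```

```text
F [-0.51  0.1   6.94] sd [0.38 0.38 1.  ] P [647.62 -79.06 126.07] 20.95
```

Call:
{"fn": "carry_out", "kwargs": {"series": [{"delta_pos":[0,0,-0.4],"turn":[0,0,0],"hand":0},{"delta_pos":[0,0,-0.8],"turn":[0,0,0],"hand":0},{"delta_pos":[0,0,-1.2],"turn":[0,0,0],"hand":0},{"delta_pos":[0,0,-1.6],"turn":[0,0,0],"hand":0}]}}

```text
clock: 21.45
eef_pos: [647.7, -79.1, 124.3]
eef_rot: [-3.142, -0.002, -0.189]
wrist_force: [0.5, 0.2, 9.5]
finger_gap: 0.3
```

```bash
python3 f.py 3;python3 - <<'E'
from h import *
j=camera("scene");cv2.imwrite("pics/s7.png",cv2.resize(j[190:370,230:420],None,fx=3,fy=3)[:,:,::-1])
E
```

```text
F [-0.19  0.22  9.57] sd [0.34 0.43 0.19] P [647.7  -79.09 124.49] 21.6
```

View pics/s7.png

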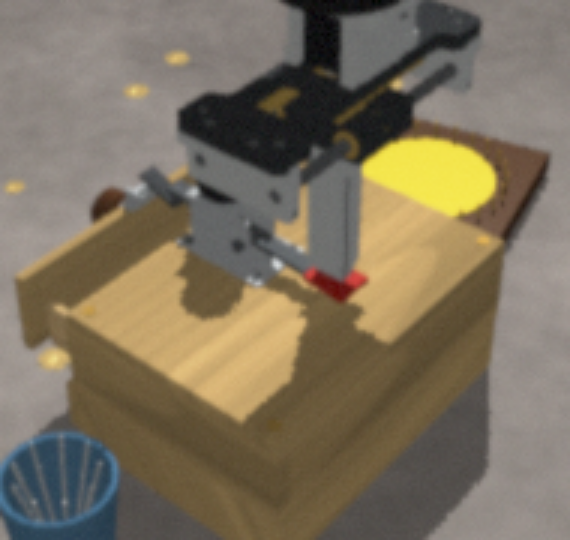

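Released at about 7.9 N, which is within the limits. Now I'll shut the drawer.

Call:
{"fn": "carry_out", "kwargs": {"series": [{"delta_pos":[0,0,30],"turn":[0,0,0],"hand":0},{"delta_pos":[0,0,70],"turn":[0,0,0],"hand":0},{"delta_pos":[-40,8,70],"turn":[0,0,0],"hand":0},{"delta_pos":[-95,18.6,70],"turn":[0,0,0],"hand":0},{"delta_pos":[-150,29.4,70],"turn":[0,0,0],"hand":0},{"delta_pos":[-205,40,70],"turn":[0,0,0],"hand":0},{"delta_pos":[-227.2,44.6,70],"turn":[0,0,0],"hand":0},{"delta_pos":[-227.2,44.6,20],"turn":[0,0,0],"hand":0}]}}

```text
clock: 22.65
eef_pos: [420.6, -34.4, 145.5]
eef_rot: [-3.141, -0.007, -0.189]
wrist_force: [1.9, -0.5, -0.3]
finger_gap: 0.7
```

Call:
{"fn": "carry_out", "kwargs": {"series": [{"delta_pos":[0,0,-40],"turn":[0,0,0],"hand":0},{"delta_pos":[0,0,-71],"turn":[0,0,0],"hand":0},{"delta_pos":[0,0,-71],"turn":[0,0,0],"hand":0}]}}

```text
clock: 23.02
eef_pos: [418.7, -34.2, 71.0]
eef_rot: [3.141, 0.004, -0.189]
wrist_force: [-0.2, 0.3, 0.4]
finger_gap: 0.6
```

```bash
python3 f.py 3
```

```text
F [0.37 0.26 0.67] sd [0.45 0.38 0.05] P [420.19 -34.42  73.15] 23.175
```

Call:
{"fn": "carry_out", "kwargs": {"series": [{"delta_pos":[9.8,-1.9,0],"turn":[0,0,0],"hand":0},{"delta_pos":[17.7,-3.5,0],"turn":[0,0,0],"hand":0},{"delta_pos":[21.6,-4.2,0],"turn":[0,0,0],"hand":0},{"delta_pos":[24.5,-4.8,0],"turn":[0,0,0],"hand":0},{"delta_pos":[27.5,-5.4,0],"turn":[0,0,0],"hand":0},{"delta_pos":[30.4,-6.0,0],"turn":[0,0,0],"hand":0},{"delta_pos":[33.4,-6.5,0],"turn":[0,0,0],"hand":0},{"delta_pos":[36.3,-7.1,0],"turn":[0,0,0],"hand":0}]}}

```text
clock: 24.18
eef_pos: [456.2, -41.5, 72.3]
eef_rot: [3.142, 0.001, -0.189]
wrist_force: [-7.2, 0.6, 3.4]
finger_gap: 0.8
```

Call:
{"fn": "carry_out", "kwargs": {"series": [{"delta_pos":[2.5,-0.5,0],"turn":[0,0,0],"hand":0},{"delta_pos":[4.9,-1.0,0],"turn":[0,0,0],"hand":0},{"delta_pos":[7.4,-1.4,0],"turn":[0,0,0],"hand":0},{"delta_pos":[9.8,-1.9,0],"turn":[0,0,0],"hand":0},{"delta_pos":[11.8,-2.3,0],"turn":[0,0,0],"hand":0},{"delta_pos":[13.7,-2.7,0],"turn":[0,0,0],"hand":0}]}}

```text
clock: 24.92
eef_pos: [469.4, -44.1, 72.3]
eef_rot: [3.142, 0.002, -0.189]
wrist_force: [-10.3, 1.2, 6.3]
finger_gap: 0.4
```

Call:
{"fn": "carry_out", "kwargs": {"series": [{"delta_pos":[1.5,-0.3,0],"turn":[0,0,0],"hand":0},{"delta_pos":[2.9,-0.6,0],"turn":[0,0,0],"hand":0},{"delta_pos":[4.4,-0.9,0],"turn":[0,0,0],"hand":0},{"delta_pos":[5.9,-1.1,0],"turn":[0,0,0],"hand":0}]}}

```text
clock: 25.42
eef_pos: [475.1, -45.2, 72.3]
eef_rot: [3.141, 0.002, -0.189]
wrist_force: [-11.7, -0.3, 7.1]
finger_gap: 0.4
```

Call:
{"fn": "carry_out", "kwargs": {"series": [{"delta_pos":[1.0,-0.2,0],"turn":[0,0,0],"hand":0},{"delta_pos":[2.0,-0.4,0],"turn":[0,0,0],"hand":0},{"delta_pos":[2.9,-0.6,0],"turn":[0,0,0],"hand":0},{"delta_pos":[3.9,-0.8,0],"turn":[0,0,0],"hand":0}]}}

```text
clock: 25.92
eef_pos: [479.3, -46.0, 72.3]
eef_rot: [3.142, 0.001, -0.189]
wrist_force: [-7.0, 0.5, 4.2]
finger_gap: 0.2
```

Call:
{"fn": "carry_out", "kwargs": {"series": [{"delta_pos":[0.7,-0.1,0],"turn":[0,0,0],"hand":0},{"delta_pos":[1.4,-0.3,0],"turn":[0,0,0],"hand":0},{"delta_pos":[2.0,-0.4,0],"turn":[0,0,0],"hand":0}]}}

```text
clock: 26.3
eef_pos: [482.3, -46.6, 72.5]
eef_rot: [-3.142, -0.001, -0.189]
wrist_force: [-0.6, -0.1, 0.3]
finger_gap: 0.3
```

Call:
{"fn": "carry_out", "kwargs": {"series": [{"delta_pos":[0.7,-0.1,0],"turn":[0,0,0],"hand":0},{"delta_pos":[1.4,-0.3,0],"turn":[0,0,0],"hand":0}]}}

```text
clock: 26.55
eef_pos: [483.4, -46.8, 72.5]
eef_rot: [-3.142, -0.0, -0.189]
wrist_force: [0.1, 0.6, 0.4]
finger_gap: 0.5
```

Call:
{"fn": "carry_out", "kwargs": {"series": [{"delta_pos":[-20,4,0],"turn":[0,0,0],"hand":0},{"delta_pos":[-50,10,0],"turn":[0,0,0],"hand":0},{"delta_pos":[-60,12,40],"turn":[0,0,0],"hand":0},{"delta_pos":[-60,12,90],"turn":[0,0,0],"hand":0},{"delta_pos":[-70,12,120],"turn":[0,0,0],"hand":0},{"delta_pos":[-70,12,120],"turn":[0,0,0],"hand":0},{"delta_pos":[-70,12,120],"turn":[0,0,0],"hand":0},{"delta_pos":[-70,12,120],"turn":[0,0,0],"hand":0}]}}

```text
clock: 27.55
eef_pos: [412.9, -34.7, 191.3]
eef_rot: [3.142, 0.002, -0.189]
wrist_force: [-0.2, 0.3, -0.7]
finger_gap: 0.5
```

```bash
python3 - <<'E'
from h import *
cv2.imwrite("pics/w8.png",camera("wrist")[:,:,::-1])
j=camera("scene");cv2.imwrite("pics/s8.png",j[:,:,::-1])
cv2.imwrite("pics/t8.png",camera("top")[:,:,::-1])
print(np.abs(cv2.imread("pics/top0.png")[180:300,190:290].astype(int)-cv2.imread("pics/t8.png")[180:300,190:290]).mean())
E
```

```text
7.755861111111111
```

View pics/w8.png

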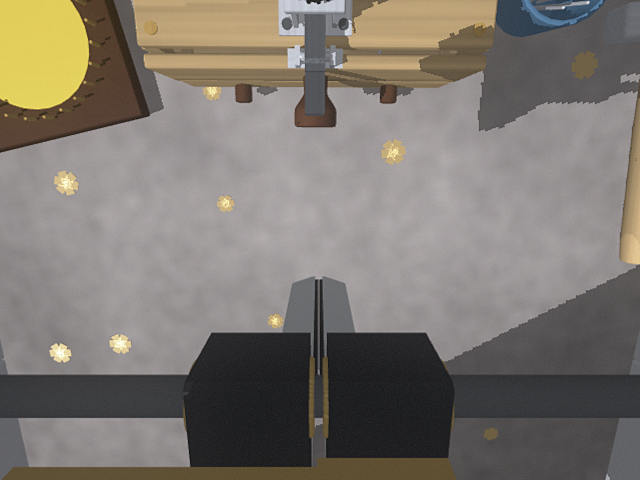

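View pics/s8.png

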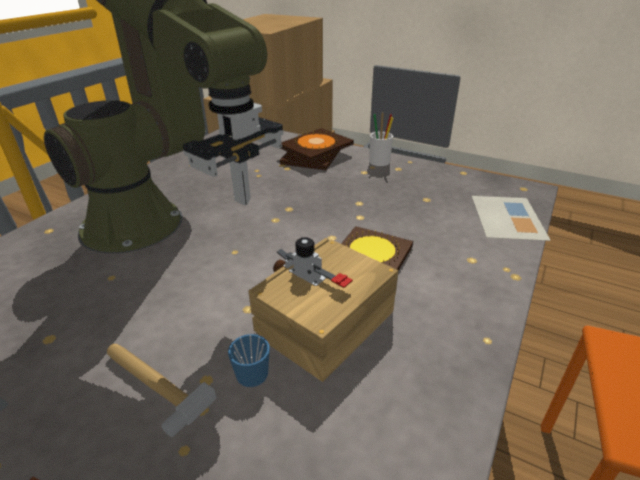

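View pics/t8.png

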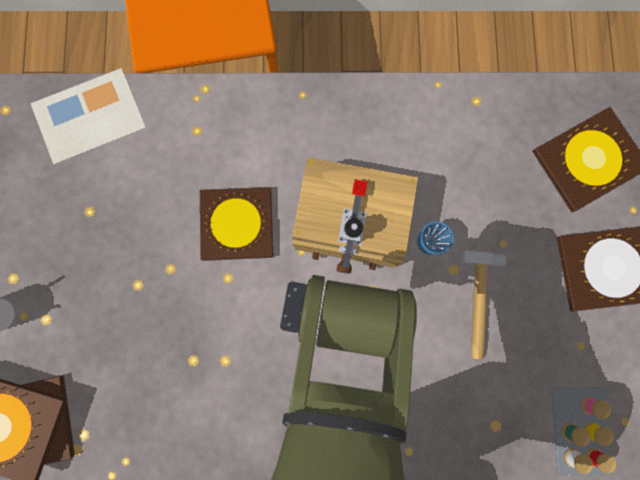

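The drawer is shut and latched: the knob is at (344,267) in the top view, as at the start. The pin board (236,223), cup (436,238) and hammer (482,300) are where they were, and the arm is clear.

```bash
python3 -c "
from cell import *
print(sign_off())"
```

```text
the job is handed in; nothing more can be done
None
```

The latch now clicks open at about 7.9 N, within the 7 to 10 N limits, and the drawer is pushed in and latched. I handed the job in at about 28 s.

- **First test, drawer shut:** it gave way at about 4.6 N, which is too soft. Held down after the click it pushed back at 7.4 N.
- **Adjustment:** I turned the dial clockwise by about 0.6 rad. While letting go I commanded an unintended further 0.38 rad of hand turn. The retest suggests the dial barely moved with it, if at all.
- **Second test, from shut:** the push peaked at about 7.9 N, averaged over several readings. Single readings are noisy by about 0.4 N, and one reached 9.2 N. The drawer sprang out, and held down it pushed back at 9.6 N, consistent with that release force.
- **Closing:** the highest push on the drawer that I read was about 12 N (14 N counting the upward drag on the finger). It then dropped to about zero as the latch snapped home.

The final pictures show the drawer shut, the pad at rest and the gripper clear. The pin board, nail cup and hammer look unmoved by eye. A crude image comparison around the pin board gave no clear answer, so I did not rely on it. I read forces at intervals rather than continuously, so a brief peak between readings could have been missed, though nothing I read came near 25 N.

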